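# Snap a freshly moulded end cap onto a tool handle and keep it pressed home

## Task

Lift the yellow end cap out of the open mould, set it over the stud on top of the upright teal handle and press it down until both barbs click. Keep pressing past the click until the cap sits fully home on the handle's flange, and finish while still holding it firmly down there, for a retaining pin to be driven through; a firm push is enough, do not crush it. Leave the white cap in the mould and do not knock the other things about.

Things in the scene. Friction and masses are not known exactly. Their poses are not given: they have to be found in the camera images.
- yellow_cap: Yellow moulded end cap, loose, 24 to 42 g, 40 mm long (its x), 31 wide (its y), 53 high; same after a half turn. Origin: centre of its underside, z up. Hollow rectangular skirt, flat crown 31 mm above the origin, hanging eye on the crown. Mouth in the underside 23 (x) by 18 mm (y), with a snap lip 4 mm thick on both long sides; behind the lips a hollow 25 mm wide, 27 deep. Starts in either mould cavity.
- eye (a point): Middle of the yellow cap's hanging eye, 42 mm above the cap's origin, axes as the cap's: the part to grip. An upright tab 27 mm along x and 11 mm thick along y, from 31 to 53 mm above the cap's origin, with a small window; on either side of it the crown leaves a ledge 10 mm wide, on which fingertips can push.
- white_cap: Off-white end cap of the same shape, in the mould's other cavity; stays there. Origin: centre of its underside.
- mould: Open lower half of an aluminium hand mould, fixed, 156 mm (its x) by 84 (its y), 34 high; origin: centre of its underside. Two cavities 43 by 34 mm, floor 10 mm above the bench, centres at x = -32 and +32 mm, y = 0. A cap stands upright in each, length along the mould's x, 1.5 mm play all round, crown 7 mm above the mould's face. Guide pins 11 mm high at two opposite corners of the face.
- nest: Grey assembly nest, foot 110 mm (its x) by 84 (its y), fixed to the bench, holding a teal tool handle upright whose top is 180 mm above the bench. Origin: centre of its underside. The cap's length goes along the nest's x, either way round.
- seat (a point): Centre of the flat top of the grey flange on the handle, 188 mm above the bench, axes as the nest's: the cap's origin lies here when it is fully home. From it rises the stud, 20 mm (x) by 15 (y) up to 16 mm above the seat, tapering to 11 by 6 mm at its top, 22.5 mm above the seat.
- collar (a joint): White sprung collar, 34 by 24 mm, round the stud's foot, pushed down by the cap's underside. 0 = up, its top 6 mm above the seat; 0.006 m = flush with the seat, cap home. 3 N start it, 6 N hold it flush. On the way the barbs raise the push to some 12 to 18 N at 7 mm above the seat; it drops to about 7 N, and the click follows at 2 mm. Let go after the click, the cap rides up to about 2 mm above the seat and hangs on the barbs.
- barb_a (a joint): Orange sprung barb on the +y side of the stud, m: 0 = out, reaching 12 mm from the centre line; about 0.003 while the cap's lip passes; back to 0 after the click. Ramp from 15 down to 7 mm above the seat, flat underside 6 mm above it, which then lies over the lip.
- barb_b (a joint): The same barb on the -y side of the stud.
- screwdriver: Red-handled screwdriver, 201 mm long, lying on the bench near its front edge; bystander.
- whisk_head: Small whisk head, 144 mm long, lying on the bench; bystander.
- marker: White marker with a blue cap, 147 mm long, lying on the bench; bystander.
- glue_bottle: White glue bottle with a red nozzle, 121 mm tall, standing; bystander.

How it is judged:
On the way, in this order (a step that is already met when the one before it is completed fails the run):
1. the yellow cap is lifted clear of the mould, its underside above the mould's face (z of yellow_cap in the frame of mould above 0.045 m), for 0.2 s.
2. the yellow cap is on the stud and both barbs have snapped out over its lips (horizontal distance between yellow_cap and seat below 0.003 m and z of yellow_cap in the frame of seat between -0.002 and 0.003 m and value of joint each of barb_a, barb_b below 0.001 m and angle between yellow_cap's own z axis and vertical below 0.12 rad and angle between the x axis of yellow_cap and the x axis of nest, either way round below 0.25 rad), for 0.1 s.
At the end, for the whole second after the job is handed in: Still pressed by the robot (over 2 N), the yellow cap is upright (7 deg) on the stud, within 3 mm of centre and 14 deg of the handle, within 0.9 mm of the seat, collar over 5.1 mm down, barbs within 1 mm of fully out; white cap within 15, bystanders within 30 mm of their starts (all of step 2 and z of yellow_cap in the frame of seat below 0.0009 m and value of joint collar above 0.0051 m and contact force between any of the fingers, the arm and yellow_cap above 2 N and distance of white_cap from where it was at the start of the episode below 0.015 m and distance of each of screwdriver, whisk_head, marker, glue_bottle from where it was at the start of the episode below 0.03 m); the arm keeps its last pose, push and grip.
It fails at once if the yellow cap was crushed onto the handle with more than 80 N (contact force between yellow_cap and nest above 80 N).
It fails at once if the white cap was pulled about (over 15 mm) or another thing was knocked about (over 30 mm) (not (distance of white_cap from where it was at the start of the episode below 0.015 m) or not (distance of screwdriver from where it was at the start of the episode below 0.03 m) or not (distance of whisk_head from where it was at the start of the episode below 0.03 m) or not (distance of marker from where it was at the start of the episode below 0.03 m) or not (distance of glue_bottle from where it was at the start of the episode below 0.03 m)).
It also fails if it takes over 53 s, if anything falls off the work surface, if the arm or the gripper's body presses on something with over 40 N, if the wrist force passes 120 N, or if a joint passes its speed limit or range.

## Robot

A 6-joint arm with a two-finger parallel gripper is mounted at the origin on a cart in front of the work surface, level with it; the furniture and walls round the work are solid. World frame = base frame: x ahead of the robot, y to its left, z up, the work surface at z = 0. Lengths are in m, angles in rad, forces in N, time in s.
With the tool pointing down it reaches from about 0.325 to 0.9 m from the base axis. Payload 6.1 kg.
Tool frame: the origin (TCP) lies midway between the tips of the shut fingers; the grasp point (between the pads) lies 19 mm behind it; z points along the fingers, y is the line along which they close (so a half turn about z gives the same grasp; the last joint's range is limited). The gripper opens to 85 mm and grips with 20 to 120 N. Pads are 22 mm wide; open, the fingers measure 114 mm over their backs; the gripper's body (76 mm by 85 mm) begins 54 mm behind the grasp point. The pads swing forward as they close: fully open they stand 13 mm farther back than shut.
Start: joints at [-1.234, 0.22, 1.526, -0, 1.395, -0.126], TCP at [0.279, -0.559, 0.231] pointing down, gripper open.
Joint ranges: [-2.98, 2.98], [-0.91, 2.08], [0.09, 2.57], [-1.24, 4.39], [0.2, 2.65], [-2.68, 2.68]. Speed limits (rad/s): [2.57, 2.57, 3.01, 3.14, 3.14, 3.14].

## Interface

Orientations are given as [roll, pitch, yaw] about the fixed x, y, z axes, in that order (R = Rz(yaw) Ry(pitch) Rx(roll)).
In Python, from plant import movep, move_l, set_joints, gripper_to, hold, inverse_kinematics, observe, get_image, get_calibration, Unreachable, job_done gives the robot as it stands. Calls block until the motion is done:
- movep(position, orientation): joint-space move of the TCP to a pose.
- move_l(position, feed=0.15, rotation=None, max_force=None): straight line of the TCP; rotation=None keeps the orientation; feed is the mean speed in m/s. With max_force (N) it stops when the force on the tool has changed by that much, and returns True; else False.
- set_joints(angles): joint-space move.
- gripper_to(opening, f_grip=None): finger opening in m; f_grip is the grip in N (None keeps the last); returns when the fingers have stopped.
- hold(seconds).
- inverse_kinematics(position, orientation): joint angles nearest the present ones, or None.
- observe(): the state.
- get_image(name): name is "scene" or "top" or "wrist"; returns (picture, depth): 420x560x3 uint8, red, green, blue; 420x560 float32, m along the optical axis (not along the pixel's ray), 0 where there is no reading.
- get_calibration(name): a dict with "intrinsics" (3x3 intrinsics, pixels), "dist_coeffs" ([k1, k2, p1, p2, k3] as OpenCV has them; the pictures are not rectified), "world_from_camera" (4x4, takes a point from camera to world coordinates). Camera axes: x right, y down, z forward; pixel columns grow to the right and rows downward; lengths in m; the calibration is good to about 2 mm. A picture is of the moment at which its call begins: read the wrist's pose just before it. get_calibration takes no time and is no camera call; for the wrist camera it gives the pose at the moment of the call.
A pose or a line that the arm cannot do raises Unreachable and nothing moves.
- job_done(): hands the job in; it is judged then, once.
The state is a dict: "time_s": time; "q": joint angles; "joint_velocities": joint speeds; "joint_torque": joint torques, N m; "eef_pos": TCP position; "tcp_rot": TCP orientation; "ft_force": force on the tool from outside, world axes, zero at the start; "torque": the same for the moment, N m; "opening": finger opening in m; "grasp_force": force on a finger pad.
Only numpy, scipy, OpenCV 4.12 (cv2) and the standard library are available. Lean on these libraries where they do the work, as an engineer would, in place of code of your own. Each camera call takes 0.05 s, during which the arm holds its last target. There are 200 camera calls.

## Working session

There is one attempt and no reset: what is moved stays moved. The work goes in short steps, each a Python script; the robot and the scene stay as the last script left them, time stands still between calls to the robot, and variables do not carry over. Pictures are saved under pics/ and viewed, at most 10 in all, crops included, and the job is handed in when it is done.

```bash
mkdir -p pics; ls; python3 - <<'E'
from plant import *
import cv2,numpy as np
o=observe();print(o['time_s'],o['eef_pos'],o['tcp_rot'])
ims=[]
for n in ['scene','top']:
    p,d=get_image(n);np.save(f'pics/{n}_d.npy',d);cv2.imwrite(f'pics/{n}.png',p[:,:,::-1])
    c=get_calibration(n);print(n,c['intrinsics'],c['dist_coeffs'],c['world_from_camera'])
E
```

```text
pics
0.0 [ 0.27884238 -0.55867491  0.23019997] [-3.13967707e+00 -2.62122007e-04  4.62816545e-01]
scene [[389.9838251    0.         275.17187913]
 [  0.         389.9838251  204.51522931]
 [  0.           0.           1.        ]] [-0.07061084  0.          0.          0.          0.        ] [[-0.72855525 -0.42553047  0.53677842  0.04994597]
 [-0.68472453  0.47411569 -0.55350396  0.5521058 ]
 [-0.01896228 -0.77080356 -0.63679063  0.76343933]
 [ 0.          0.          0.          1.        ]]
top [[457.24750064   0.         273.32881931]
 [  0.         457.24750064 209.58360444]
 [  0.           0.           1.        ]] [-0.12747339  0.          0.          0.          0.        ] [[ 0.01331369 -0.99935766  0.03327195  0.52450677]
 [-0.99989224 -0.01310021  0.00662579  0.00775921]
 [-0.00618567 -0.03335657 -0.99942437  1.26367402]
 [ 0.          0.          0.          1.        ]]
```

View pics/top.png

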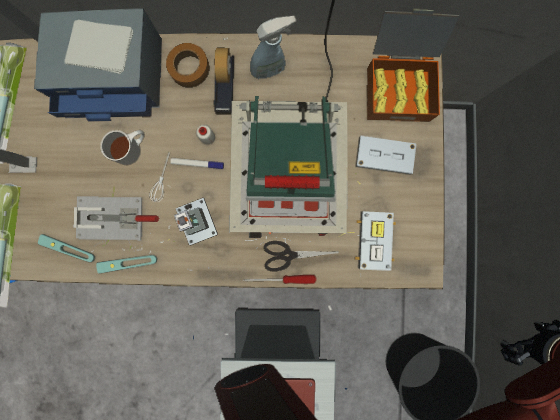

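View pics/scene.png

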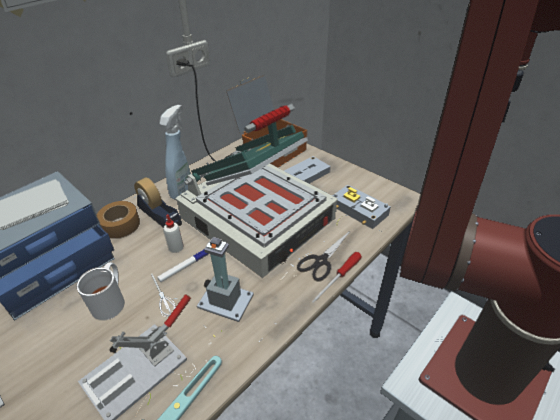

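The top view shows the yellow cap at about (377,229), the white cap at (376,253), and the nest foot at (196,221) with its stud near (183,223). Next I'll deproject those points and look from the wrist.

```bash
cat > h.py <<'E'
import cv2,numpy as np
from plant import *
def pix2w(c,u,v,z=None,depth=None):
    """pixel -> world on plane z or at given depth"""
    K=c['intrinsics'];T=np.array(c['world_from_camera'])
    p=cv2.undistortPoints(np.array([[[u,v]]],float),np.array(K),np.array(c['dist_coeffs']))[0,0]
    r=T[:3,:3]@np.array([p[0],p[1],1.]);o=T[:3,3]
    s=(z-o[2])/r[2] if z is not None else depth
    return o+s*r
def w2pix(c,P):
    Ti=np.linalg.inv(np.array(c['world_from_camera']))
    return cv2.projectPoints(np.atleast_2d(np.array(P,float)),cv2.Rodrigues(Ti[:3,:3])[0],Ti[:3,3],np.array(c['intrinsics']),np.array(c['dist_coeffs']))[0][:,0]
E
python3 - <<'E'
from h import *
c=get_calibration('top')
for n,u,v,z in [('yel',377,229,.05),('whi',376,253,.05),('m1',364,212,.034),('m2',394,213,.034),('m3',391,270,.034),('m4',361,269,.034),('nest',198,222,.01),('stud',183,222,.2)]:
    print(n,pix2w(c,u,v,z).round(4))
w=get_calibration('wrist');T=np.array(w['world_from_camera']);o=observe()
from scipy.spatial.transform import Rotation as R
Rt=R.from_euler('xyz',o['tcp_rot']).as_matrix()
print('cam in tool',(Rt.T@(T[:3,3]-o['eef_pos'])).round(4));print((Rt.T@T[:3,:3]).round(3));print(w['intrinsics'])
im=cv2.imread('pics/top.png');a=im[190:260,150:235];b=im[200:280,340:410]
cv2.imwrite('pics/crop.png',np.hstack([cv2.resize(a,(400,400*70//85),interpolation=3),cv2.resize(b,(288,329),interpolation=3)]))
E
```

```text
yel [ 0.5167 -0.2613  0.05  ]
whi [ 0.4528 -0.2593  0.05  ]
m1 [ 0.5621 -0.229   0.034 ]
m2 [ 0.5605 -0.3112  0.034 ]
m3 [ 0.4062 -0.3044  0.034 ]
m4 [ 0.4084 -0.2224  0.034 ]
nest [0.5293 0.223  0.01  ]
stud [0.5281 0.2258 0.2   ]
cam in tool [ 0.0809  0.0002 -0.1427]
[[-0.001 -0.95  -0.312]
 [ 1.    -0.001  0.001]
 [-0.001 -0.312  0.95 ]]
[[328.6987965    0.         282.79242045]
 [  0.         328.6987965  210.24748949]
 [  0.           0.           1.        ]]
```

View pics/crop.png

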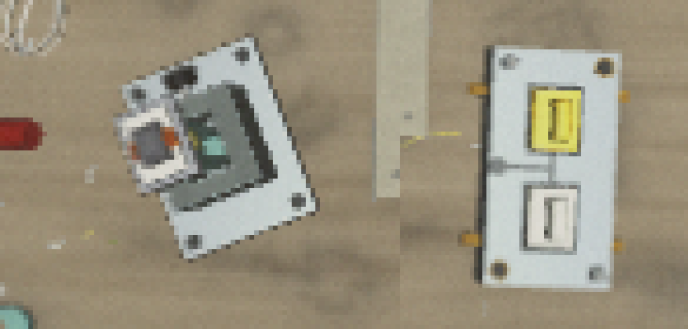

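The crop shows the nest turned by about 20° (foot's long side, stud collar at crop (155,145)) and the mould nearly square, with the yellow cap at its +x end. Now the heights of obstacles along the way, then a close wrist look at the cap.

```bash
python3 - <<'E'
from h import *
c=get_calibration('top');d=np.load('pics/top_d.npy');T=np.array(c['world_from_camera'])
u,v=np.meshgrid(np.arange(560),np.arange(420))
p=cv2.undistortPoints(np.stack([u,v],-1).reshape(-1,1,2).astype(float),c['intrinsics'],c['dist_coeffs'])[:,0]
P=(np.c_[p,np.ones(len(p))]*d.reshape(-1,1))@T[:3,:3].T+T[:3,3];P=P.reshape(420,560,3)
for n,(r0,r1,c0,c1) in dict(press=(95,235,230,350),lid=(10,60,370,460),mould=(212,270,362,394),stud=(210,235,175,192),glue=(120,145,195,215),lever=(195,240,75,160)).items():
    q=P[r0:r1,c0:c1].reshape(-1,3);q=q[q[:,2]<1];i=q[:,2].argmax();print(n,q[i].round(3),np.percentile(q[:,2],[50,90]).round(3))
q=P[205:240,170:200].reshape(-1,3);s=q[q[:,2]>.175];print('stud area',s.mean(0),len(s),s.min(0),s.max(0))
y0=np.arctan2(-.0066,.1537)
for pos,yaw in [((.517,-.261,.15),y0),((.517,-.261,.042),y0),((.517,-.261,.3),y0),((.528,.225,.34),.35),((.528,.225,.22),.35),((.528,.225,.22),.35-np.pi)]:
    print(pos,inverse_kinematics(pos,[np.pi,0,yaw]))
movep([.517,-.261,.25],[np.pi,0,y0])
move_l([.517,-.261,.15])
w=get_calibration('wrist');im,dd=get_image('wrist');np.save('pics/w1_d.npy',dd);cv2.imwrite('pics/w1.png',im[:,:,::-1])
import pickle;pickle.dump(w,open('pics/w1.pkl','wb'));print(observe()['time_s'],observe()['eef_pos'])
cv2.imwrite('pics/w1v.png',cv2.resize(im[60:360,120:460,::-1],(680,600),interpolation=3))
E
```

```text
press [ 0.609 -0.05   0.372] [0.105 0.28 ]
lid [ 1.031 -0.325  0.25 ] [0.147 0.222]
mould [ 0.454 -0.26   0.07 ] [0.035 0.043]
stud [0.535 0.228 0.214] [0.188 0.206]
glue [0.767 0.201 0.123] [0.024 0.091]
lever [0.538 0.464 0.133] [0.012 0.063]
stud area [0.53192244 0.2207463  0.22719821] 265 [0.50906348 0.00775921 0.18106602] [0.55668378 0.2502614  1.26367402]
(0.517, -0.261, 0.15) [-6.03645808e-01  1.82896877e-01  1.72766628e+00 -4.44089210e-16
  1.23102949e+00  1.01006495e+00]
(0.517, -0.261, 0.042) [-6.03645808e-01  3.22100818e-01  1.78665609e+00 -4.44089210e-16
  1.03283574e+00  1.01006495e+00]
(0.517, -0.261, 0.3) [-6.03645808e-01  7.44481373e-02  1.56097094e+00 -4.44089210e-16
  1.50617358e+00  1.01006495e+00]
(0.528, 0.225, 0.34) [ 2.65453319e-01  4.97206023e-02  1.51357668e+00 -4.44089210e-16
  1.57829537e+00  1.48624965e+00]
(0.528, 0.225, 0.22) [ 2.65453319e-01  1.07369782e-01  1.67534702e+00 -4.44089210e-16
  1.35887585e+00  1.48624965e+00]
(0.528, 0.225, 0.22) [ 0.26545332  0.10736978  1.67534702  0.          1.35887585 -1.65534301]
2.3917 [ 0.51778626 -0.26174793  0.15144802]
```

View pics/w1v.png

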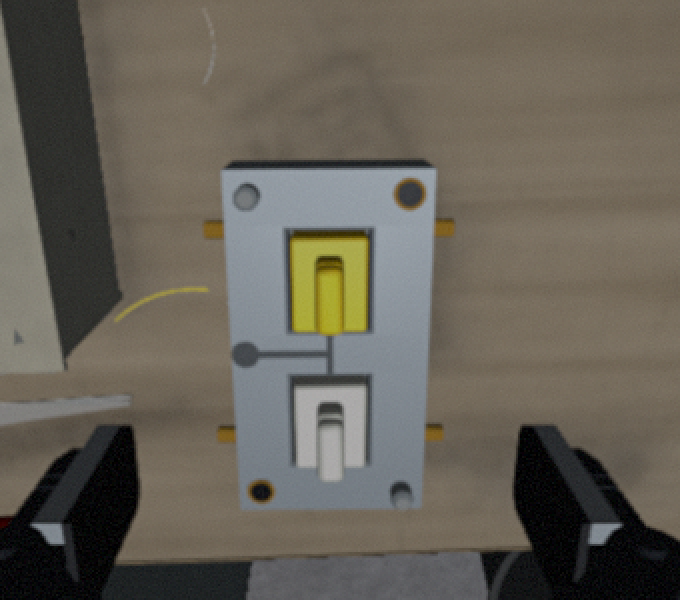

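The wrist view shows the yellow crown with view corners (292,237), (368,237), (368,331) and (291,331), its tab top between x 317 and 343, and the mould face corners at (222,168), (436,168), (422,508) and (240,508).

```bash
python3 - <<'E'
from h import *
import pickle
w=pickle.load(open('pics/w1.pkl','rb'));f=lambda u,v,z:pix2w(w,u/2+120-.25,v/2+60-.25,z)
print('mould',*[f(u,v,.034).round(4) for u,v in [(222,168),(436,168),(422,508),(240,508)]])
m=np.array([f(u,v,.034) for u,v in [(222,168),(436,168),(422,508),(240,508)]])
print(m.mean(0),'yaw',np.arctan2(*((m[0]+m[1]-m[2]-m[3])[1::-1])))
k=np.array([f(u,v,.041) for u,v in [(292,237),(368,237),(368,331),(291,331)]]);print('crown',k.round(4),k.mean(0))
t=np.array([f(u,v,.063) for u,v in [(318,262),(342,262),(343,334),(317,334)]]);print('tab',t.round(4),t.mean(0))
E
```

```text
mould [ 0.5696 -0.2233  0.034 ] [ 0.5659 -0.3068  0.034 ] [ 0.4102 -0.3016  0.034 ] [ 0.414  -0.2171  0.034 ]
[ 0.48993079 -0.26219198  0.034     ] yaw -0.03667939548273983
crown [[ 0.5425 -0.2494  0.041 ]
 [ 0.5412 -0.2792  0.041 ]
 [ 0.5018 -0.2782  0.041 ]
 [ 0.5033 -0.2466  0.041 ]] [ 0.52220654 -0.26335594  0.041     ]
tab [[ 0.5377 -0.2596  0.063 ]
 [ 0.5373 -0.2683  0.063 ]
 [ 0.5094 -0.2677  0.063 ]
 [ 0.5099 -0.2579  0.063 ]] [ 0.52359874 -0.26336691  0.063     ]
```

```bash
python3 - <<'E'
from h import *
rot=[np.pi,0,-.037]
gripper_to(.032,f_grip=45)
move_l([.5225,-.2634,.09],rotation=rot)
print('hit',move_l([.5225,-.2634,.0435],feed=.06,max_force=8));hold(.2)
o=observe();print(o['eef_pos'],o['ft_force'])
gripper_to(0,f_grip=45);hold(.2)
o=observe();print(o['time_s'],o['eef_pos'],o['opening'],o['grasp_force'],o['ft_force'])
move_l([.5225,-.2634,.13],feed=.06);move_l([.5225,-.2634,.3]);hold(.2)
o=observe();print(o['time_s'],o['eef_pos'],o['opening'],o['grasp_force'],o['ft_force'])
im,dd=get_image('wrist');cv2.imwrite('pics/w2.png',im[:,:,::-1])
E
```

```text
hit False
[ 0.52284638 -0.26362122  0.04403195] [-0.40465223  0.30120171 -0.05163177]
5.1417 [ 0.52268775 -0.26346285  0.04379392] 0.010009223387252467 46.63026787340641 [-0.39839254  0.85221777  2.68782024]
8.2167 [ 0.52217457 -0.26317193  0.29894534] 0.009797108887123946 46.30321729928255 [-0.44419119 -0.46655051 -0.23124458]
```

View pics/w2.png

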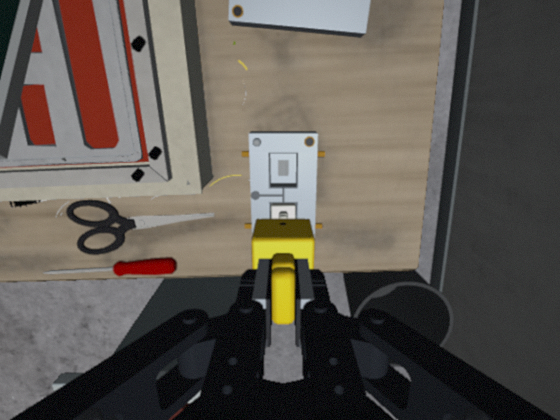

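The cap is held straight, with its crown edge at pixels (253–314, 238). Next I'll carry it high in front of the press and look at the stud from a pose offset back along the nest's −x.

```bash
python3 - <<'E'
from h import *
import pickle
w=get_calibration('wrist');print('held crown +x edge',pix2w(w,253,238,.296),pix2w(w,314,238,.296), 'bottom edge',pix2w(w,258,220,.265),pix2w(w,309,220,.265))
yaw=.35;d=np.array([np.cos(yaw),np.sin(yaw),0])
look=np.array([.532,.226,.325])-.05*d
move_l([.5225,-.2634,.46],feed=.2)
movep([.46,-.04,.46],[np.pi,0,.15])
movep([look[0],look[1],.46],[np.pi,0,yaw])
move_l(look,feed=.2);hold(.3)
w=get_calibration('wrist');im,dd=get_image('wrist');np.save('pics/w3_d.npy',dd);pickle.dump(w,open('pics/w3.pkl','wb'))
o=observe();print(o['time_s'],o['eef_pos'],o['opening'],o['grasp_force'])
a=w2pix(w,[.532,.226,.2])[0];print(a)
u,v=a.astype(int);u=max(u,100);v=max(v,75);print(u,v)
cv2.imwrite('pics/w3.png',im[:,:,::-1]);cv2.imwrite('pics/w3v.png',cv2.resize(im[v-75:v+75,u-100:u+100,::-1],(800,600),interpolation=3))
E
```

```text
held crown +x edge [ 0.54177857 -0.24957754  0.296     ] [ 0.54067638 -0.27886996  0.296     ] bottom edge [ 0.53972574 -0.24962549  0.265     ] [ 0.53862843 -0.27877628  0.265     ]
12.3 [0.48529594 0.20898377 0.32573495] 0.009695149925796504 46.31228316575289
[282.36377938 143.45622843]
282 143
```

View pics/w3v.png

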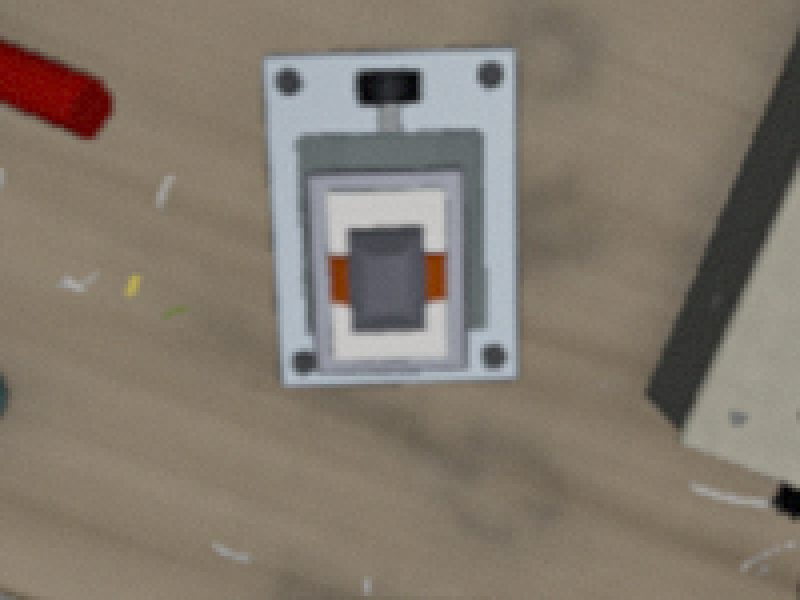

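The stud is clear in the view: white collar corners (328,190), (447,190), (449,360), (331,360), flange corners (309,172), (464,170), (466,368), (316,370), and barbs left and right at row 277.

```bash
python3 - <<'E'
from h import *
import pickle
w=pickle.load(open('pics/w3.pkl','rb'));f=lambda u,v,z:pix2w(w,(u+.5)/4-.5+182,(v+.5)/4-.5+68,z)
for n,z,c in [('collar',.194,[(328,190),(447,190),(449,360),(331,360)]),('flange',.188,[(309,172),(464,170),(466,368),(316,370)]),('foot',.012,[(264,57),(516,48),(517,377),(284,386)])]:
    m=np.array([f(*p,z) for p in c]);a=m[0]+m[1]-m[2]-m[3]
    print(n,m.mean(0),'yaw',np.arctan2(a[1],a[0]),'L',np.linalg.norm(a)/2,'W',np.linalg.norm(m[0]-m[1]))
d=np.load('pics/w3_d.npy');v,u=np.mgrid[68:218,182:382];zz=np.array([pix2w(w,182+x/4,68+y/4,depth=d[68+y//4,182+x//4]) for x,y in [(337,220),(386,345),(386,280),(312,270)]]);print(zz)
E
```

```text
collar [0.53544666 0.23035236 0.194     ] yaw 0.3606686182586397 L 0.03425982236747872 W 0.023950301800623363
flange [0.53574403 0.23052516 0.188     ] yaw 0.3688563186629174 L 0.040696519723995336 W 0.03174982989657952
foot [0.53587041 0.23021172 0.012     ] yaw 0.38006241114355793 L 0.10763143194119201 W 0.08192395879925594
[[0.5421699  0.2436865  0.19234694]
 [0.52200915 0.22578453 0.1948434 ]
 [0.53612568 0.23066064 0.21143104]
 [0.53039706 0.24540857 0.18724798]]
```

```bash
python3 - <<'E'
from h import *
S=[.5355,.2304];rot=[np.pi,0,.365]
def p(t):
    o=observe();print(t,round(o['time_s'],2),o['eef_pos'].round(4),np.round(o['ft_force'],2),np.round(o['torque'],2),o['opening'])
move_l([*S,.30],rotation=rot);move_l([*S,.256],feed=.1);hold(.2);p('above')
im,dd=get_image('wrist');cv2.imwrite('pics/w4.png',cv2.resize(im[130:330,180:400,::-1],(660,600),interpolation=3))
print(move_l([*S,.2385],feed=.03,max_force=6));hold(.2);p('stud')
E
```

```text
above 13.64 [0.536  0.2305 0.257 ] [ 0.19 -0.85 -1.09] [0.   0.04 0.03] 0.009916621483439692
False
stud 14.62 [0.5356 0.2304 0.2387] [-0.03  0.14 -0.19] [-0.03 -0.    0.04] 0.009924672483186374
```

View pics/w4.png

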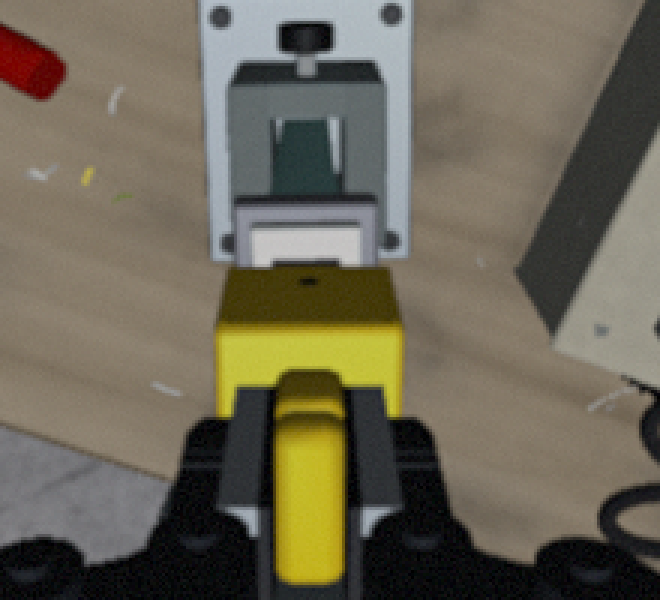

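The cap is centred over the collar (collar rows 225–265, x 250–367; cap x 217–403). It has slid onto the stud's taper with no force, so I'll press.

```bash
python3 - <<'E'
from h import *
S=[.5355,.2304]
def p(t):
    o=observe();print(t,round(o['time_s'],2),o['eef_pos'].round(4),np.round(o['ft_force'],1),round(o['grasp_force'],1),round(o['opening'],4))
for z in np.arange(.2365,.2145,-.001):
    h=move_l([*S,z],feed=.015,max_force=20);p(f'{z:.4f} {h}')
    f=observe()['ft_force'][2]
    if f>25 or (h and z<.224): break
hold(.5);p('end')
E
```

```text
0.2365 False 14.91 [0.5354 0.2304 0.2363] [-0.2  0.8  0.4] 46.3 0.0101
0.2355 False 15.16 [0.5354 0.2304 0.2354] [-0.1  0.1 -0.8] 46.3 0.0103
0.2345 False 15.41 [0.5355 0.2304 0.2344] [-0.4 -0.3 -0.4] 46.3 0.0098
0.2335 False 15.66 [0.5355 0.2305 0.2335] [-0.7  0.9 -0.1] 46.4 0.0099
0.2325 False 15.91 [0.5357 0.2306 0.2328] [-0.1  1.8  1.6] 46.7 0.0103
0.2315 False 16.16 [0.5358 0.2306 0.2321] [0.2 1.7 4.8] 47.0 0.0099
0.2305 False 16.41 [0.536  0.2306 0.2313] [-0.4  1.1  6.4] 47.2 0.0099
0.2295 False 16.66 [0.5361 0.2306 0.2306] [0.  1.4 7.5] 47.3 0.0095
0.2285 False 16.91 [0.5363 0.2307 0.23  ] [-0.6  0.7  9. ] 47.5 0.01
0.2275 False 17.16 [0.5365 0.2308 0.2294] [-0.5  1.1  9.8] 47.7 0.0099
0.2265 False 17.41 [0.5367 0.2308 0.2289] [ 0.6  0.6 11.6] 47.9 0.0099
0.2255 False 17.66 [0.5365 0.2308 0.2263] [3.7 2.6 5.8] 47.0 0.0102
0.2245 False 17.91 [0.5364 0.2308 0.2252] [2.5 2.3 5. ] 47.1 0.0097
0.2235 False 18.16 [0.5358 0.2304 0.2236] [1.7 1.8 4.3] 46.9 0.0098
0.2225 False 18.41 [0.5357 0.2304 0.2226] [1.4 1.6 5. ] 47.0 0.01
0.2215 False 18.66 [0.5357 0.2304 0.2218] [1.5 1.2 5.9] 47.1 0.0101
0.2205 False 18.91 [0.5358 0.2305 0.2218] [ 0.2  0.5 10.2] 47.7 0.0097
0.2195 False 19.16 [0.5358 0.2305 0.2217] [-2.1 -0.3 13.7] 48.3 0.0098
0.2185 False 19.41 [0.5359 0.2305 0.2217] [-5.3 -0.4 18.8] 48.9 0.0099
0.2175 False 19.66 [0.5359 0.2305 0.2217] [-7.3 -1.  22.3] 49.6 0.0099
0.2165 False 19.91 [0.5359 0.2305 0.2217] [-9.1 -2.8 28.1] 50.2 0.01
end 20.41 [0.5359 0.2306 0.2217] [-9.8 -1.6 28.4] 50.2 0.0101
```

The force peaked near 12 N, dropped to about 5 N, then rose against a hard stop. That stop is at TCP z 0.2217, where I predicted home (0.2218), and the arm is holding 28 N. I'm handing it in.

```bash
python3 -c "
from plant import *
print(job_done());print(observe()['ft_force'])"
```

```text
the job is handed in; nothing more can be done
None
the job is handed in; nothing more can be done
```

I handed the job in with the yellow cap pressed onto the handle's flange at about 28 N; force and height readings show both barbs clicked and the cap fully home, though I took no final picture and got no verdict back.

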